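# Roll down the seal bar of a casting frame

### The arm

A 6-joint arm with a two-finger parallel gripper is mounted at the origin on a cart in front of the work surface, level with it; the furniture and walls round the work are solid. World frame = base frame: x ahead of the robot, y to its left, z up, the work surface at z = 0. Lengths are in mm, angles in rad, forces in N, time in s.
With the tool pointing down it reaches from about 250 to 800 mm from the base axis. Payload 3.9 kg.
Tool frame: the origin (TCP) lies between the finger pads; the fingertips stand 11 mm ahead of it and the grasp point (between the pads) lies 8 mm behind it; z points along the fingers, y is the line along which they close (so a half turn about z gives the same grasp; the last joint's range is limited). The gripper opens to 85 mm and grips with 20 to 120 N. Pads are 22 mm wide; open, the fingers measure 114 mm over their backs; the gripper's body (76 mm by 85 mm) begins 54 mm behind the grasp point. The pads swing forward as they close: fully open they stand 13 mm farther back than shut.
Start: joints at [1.205, 0.26, -0.138, 1.173, 0, 1.571], TCP at [187.786, 490.257, 242.304] pointing down, gripper open.
Joint ranges: [-2.78, 2.78], [-0.83, 1.72], [-1.28, 1.37], [-1.9, 2.12], [-1.57, 1.48], [-3.14, 3.14]. Speed limits (rad/s): [2.57, 2.57, 3.14, 3.14, 3.14, 3.14].

### API

Orientations are given as a unit quaternion [w, x, y, z].
In Python, from cell import bot gives the robot as it stands. The module is installed in compiled form; this text tells all that it offers.
- The arm moves only by the tool move_arm, never from a script. Its argument "series" is a list of rows, each an object with "linear": the shift along the tool's x, y, z in mm, a list of three; "delta_rot": the turn, a rotation vector about the tool's x, y, z in rad, a list of three; "jaw": the closure, from 0 (fully open) to 1 (shut). In form: [{"linear": [x, y, z], "delta_rot": [wx, wy, wz], "jaw": jaw}, ...]. A call has 1 to 5 rows; each row shifts and turns the commanded pose from where the row before left it, along the tool's axes as they then stand; what a row does not reach is not made up. A row lasts 1/10 s, in which the tool goes at most 50 mm and 8.59 degrees, less where a joint would pass 70% of its speed; a pose out of reach is approached as far as the arm can. A call with a gripper value outside its range is refused whole. The fingers move at their own pace and stop on an object; "grip_force" is the grip in N (left out, the last holds). Time passes only in rows, so rows that do not move let the fingers close. It gives the time, the measured TCP pose, the force, the opening and the grip force at its end, in the units of the state.
- bot.read_state(): the state, without advancing time (a new reading comes with each control period).
- bot.snapshot(name): name is "scene" or "side" or "wrist"; returns the picture (420x560x3 uint8, red, green, blue); there is no depth.
- bot.camera_model(name): a dict with "mtx" (3x3 intrinsics, pixels), "k1" (the pictures are not rectified: a ray, as slopes to the right and down, at radius r is drawn at 1 + k1 r^2 times it, then the intrinsics apply), "R" (3x3) and "t" (3): a world point X has camera coordinates R X + t. Camera axes: x right, y down, z forward; pixel columns grow to the right and rows downward; lengths in mm; the calibration is good to about 2 mm. A picture is of the moment at which its call begins: read the wrist's pose just before it. camera_model takes no time and is no camera call; for the wrist camera it gives the pose at the moment of the call.
- bot.sign_off(): hands the job in; it is judged then, once.
The state is a dict: "time_s": time; "qpos": joint angles; "joint_velocities": joint speeds; "joint_efforts": joint torques, N m; "tool_pos": TCP position; "ee_rot": TCP orientation; "wrist_force": force on the tool from outside, world axes, zero at the start; "wrist_torque": the same for the moment, N m; "opening": finger opening in mm; "grasp_force": force on a finger pad.
Only numpy, scipy, OpenCV 4.12 (cv2) and the standard library are available. Lean on these libraries where they do the work, as an engineer would, in place of code of your own. Each camera call takes 0.05 s, during which the arm holds its last target. There are 200 camera calls.

### The job

Take the hand roller out of its stand and roll it along the row of white links on the casting frame's seal bar, pressing firmly (about 14 N; more than 25 N would crack the cassette), until all six links are seated flush with the steel lands at the ends of the bar. Then put the roller back upright in its stand. Touch the frame with nothing but the roller and leave the other things on the bench where they are.

Things in the scene. Friction and masses are not known exactly. Their poses are not given: they have to be found in the camera images.
- frame: Casting frame, fixed: aluminium base plate 115 x 250 mm, 14 mm high with feet; on it a clear flat cassette (top 29 mm high, clips to 39 mm) and in front of that a raised straight seal bar, 206 mm long. Origin on the bench under the middle of the seal bar; the bar runs along the frame's y axis, +x points to the cassette, z up.
- bar_left (a point): Centre line of the bar, 75 mm to the frame's +y of its middle, over link1. Six white links, tops 20 mm wide (x), fill y = -78..78 mm; flat steel lands, level with a seated link, fill y = 79..103 mm at both ends; side flanges 28 mm wide, 3.5 mm lower than a land. This point lies 46 mm above the bench, the lowest height that the bar's middle can have, not its true height.
- bar_right (a point): The same at 75 mm to the frame's -y, over link6. The bar lies on unmeasured packing, different in every frame: the seated level is 46 to 60 mm above the bench at its middle and slopes along y by up to 0.06 rad either way (4 mm at the outer links), so height and slope must be felt. On its rubber cushions the whole bar gives about 1 mm per 12 N, at most 4 mm, and springs back.
- stand: Roller stand, fixed: foot plate 100 x 90 x 4 mm under an open well. Two long walls (80 mm along x, 10 mm thick, inner faces at y = +-23 mm) are 46 mm high; two end walls (inner faces at x = +-30 mm) 34 mm. Origin at the centre of the underside, z up. The roller hangs in the well, its cross plate on the long walls, origin 6 mm above the stand's, axes parallel (or half a turn).
- roller: Loose hand roller, about 0.4 kg, 110 mm tall. Origin at the wheel's lowest point, z up, rolls along y. Rubber wheel 36 mm in diameter, 30 mm wide, axle along x at z = 18; steel fork 51 mm wide (x); cross plate 45 (x) x 64 (y) mm at z = 40..50; upright wooden handle 36 (x) x 24 (y) mm, z = 50..110. Grip it at about z = 88 across the 24 mm with 40 N or more.
- roller_wheel (a joint): turning angle of the roller's wheel about its axle, rad, 0 at the start, either sign; 18 mm of rolling make 1 rad
- link1 (a joint): how far link 1 of the seal bar is pressed into the bar, m: up to 0.0015 at the start (proud), 0.004 fully seated, level with the end lands. 26 mm long, its middle at y = 65 mm in the frame; the ends of its top are rounded (3 mm). It yields to about 10 N (a little more when pressed fast) and stays where it is left.
- link2 (a joint): how far link 2 of the seal bar is pressed into the bar, m: up to 0.0015 at the start (proud), 0.004 fully seated, level with the end lands. 26 mm long, its middle at y = 39 mm in the frame; the ends of its top are rounded (3 mm). It yields to about 10 N (a little more when pressed fast) and stays where it is left.
- link3 (a joint): how far link 3 of the seal bar is pressed into the bar, m: up to 0.0015 at the start (proud), 0.004 fully seated, level with the end lands. 26 mm long, its middle at y = 13 mm in the frame; the ends of its top are rounded (3 mm). It yields to about 10 N (a little more when pressed fast) and stays where it is left.
- link4 (a joint): how far link 4 of the seal bar is pressed into the bar, m: up to 0.0015 at the start (proud), 0.004 fully seated, level with the end lands. 26 mm long, its middle at y = -13 mm in the frame; the ends of its top are rounded (3 mm). It yields to about 10 N (a little more when pressed fast) and stays where it is left.
- link5 (a joint): how far link 5 of the seal bar is pressed into the bar, m: up to 0.0015 at the start (proud), 0.004 fully seated, level with the end lands. 26 mm long, its middle at y = -39 mm in the frame; the ends of its top are rounded (3 mm). It yields to about 10 N (a little more when pressed fast) and stays where it is left.
- link6 (a joint): how far link 6 of the seal bar is pressed into the bar, m: up to 0.0015 at the start (proud), 0.004 fully seated, level with the end lands. 26 mm long, its middle at y = -65 mm in the frame; the ends of its top are rounded (3 mm). It yields to about 10 N (a little more when pressed fast) and stays where it is left.
- tape_black: bystander: roll of black tape, 58 mm across, 19 mm high, origin at its underside
- battery_9v: bystander: square battery 26 x 47 x 17 mm, origin at its underside
- vial_1: bystander: white vial with a black cap, 27 mm across, 56 mm high, origin at its underside
- vial_2: bystander: white vial with a white cap, 27 mm across, 56 mm high, origin at its underside
- spare_eyepiece: bystander: black eyepiece, 48 mm across, 55 mm high, origin at its underside
- petri_dish_1: bystander: flat round dish, 55 mm across, 12 mm high, origin at its underside
There are look-alikes about, which are no part of the job. What is shaped like the roller but green or turquoise is not meant.

How it is judged:
By the outcome, as a careful person would: the job done as asked, in the order asked, and still so for the second after the job is handed in, with the robot touching nothing.
It also fails if it takes over 72 s, if anything falls off the work surface, if the arm or the gripper's body presses on something with over 40 N, if the wrist force passes 120 N, or if a joint passes its speed limit or range.

## Working session

There is one attempt and no reset: what is moved stays moved. The work goes in short steps, Python scripts to look and compute and a tool call to move; the robot and the scene stay as the last step left them, time stands still between calls to the robot, and variables do not carry over. Pictures are saved under pics/ and viewed, at most 10 in all, crops included, and the job is handed in when it is done.

Besides the shell and the picture viewer there is one more tool, called after "Emit:" as a command line: name --argument value ..., lists and objects as JSON in quotes. move_arm: Moves the arm, as the interface text tells. Its arguments: {"type":"object","properties":{"series":{"type":"array","items":{"type":"object","properties":{"linear":{"type":"array","items":{"type":"number"}},"delta_rot":{"type":"array","items":{"type":"number"}},"jaw":{"type":"number"}}}},"grip_force":{"type":"number"}},"required":["series"]}

```bash
mkdir -p pics; ls; python3 - <<'E'
from cell import bot
import cv2,numpy as np
s=bot.read_state();print(s)
for n in("scene","side"):
    im=bot.snapshot(n);cv2.imwrite(f"pics/{n}0.png",im[:,:,::-1]);m=bot.camera_model(n)
    R=np.array(m["R"]);print(n,m["mtx"],m["k1"],-R.T@np.array(m["t"]),R.tolist())
E
```

```text
pics
{'time_s': 0.0, 'qpos': array([ 1.20500530e+00,  2.60677360e-01, -1.39379971e-01,  1.17268659e+00,
       -3.82570535e-05,  1.57081265e+00]), 'joint_velocities': array([ 5.67814240e-04, -2.44652845e-04,  2.95039840e-04, -5.58027324e-05,
       -1.55340588e-04,  2.80092884e-03]), 'joint_efforts': array([ 6.93724614e-04, -4.05674958e+01,  2.53923100e+01,  1.88719702e-02,
       -2.08471499e-05,  5.47942619e-06]), 'tool_pos': array([187.56163221, 489.64705669, 241.46423976]), 'ee_rot': array([-1.58294904e-04,  1.81885473e-01,  9.83319239e-01, -9.61037769e-04]), 'wrist_force': array([ 0.64200185,  0.15590167, -0.24803265]), 'wrist_torque': array([-0.01674445,  0.04273159, -0.06421995]), 'grasp_force': 0.0, 'opening': 85.57827244777638}
scene [[480.13331524   0.         291.83025757]
 [  0.         480.13331524 214.6508351 ]
 [  0.           0.           1.        ]] 0.01858624612866931 [-469.09645984  917.10634719  938.16742686] [[-0.6224413104221859, -0.7826642125165065, -0.0018829566720514586], [-0.4527939495899978, 0.36206060935120055, -0.8147943018768163], [0.6383920850814198, -0.5063090415962905, -0.5797471001249107]]
side [[457.28019092   0.         272.9692098 ]
 [  0.         457.28019092 214.41224424]
 [  0.           0.           1.        ]] -0.12894021373889009 [ -64.59068736 -626.66915283  775.72598204] [[0.8014955020272745, -0.5979384809417512, -0.008633263526506429], [-0.36009848853646553, -0.47106077781904954, -0.8052520239988629], [0.4774243801732376, 0.6485147003804793, -0.5928698378283526]]
```

View pics/scene0.png

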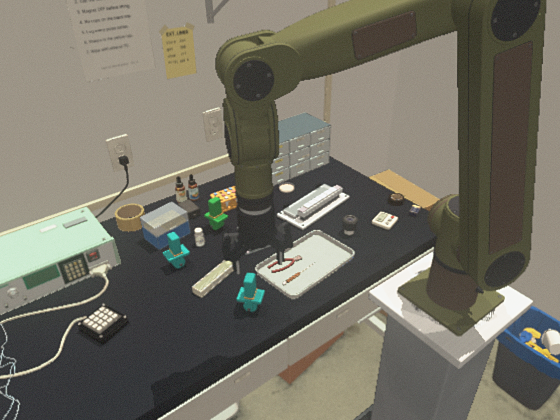

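View pics/side0.png

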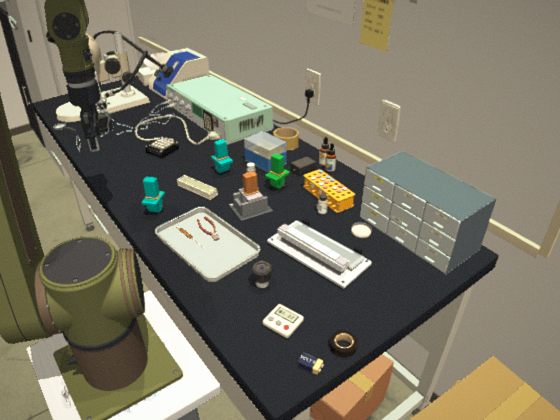

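Side view: the wooden-handled roller in a grey stand is at about (251,195). The look-alikes are turquoise at (152,193) and (222,157) and green at (277,171). The frame is at about (318,250). Only the (251,195) one has an orange-brown handle, so I'll confirm it in an enlarged crop.

```bash
python3 - <<'E'
import cv2
im=cv2.imread("pics/side0.png")
cv2.imwrite("pics/c1.png",cv2.resize(im[162:284,222:380],None,fx=4.9,fy=4.9,interpolation=cv2.INTER_CUBIC))
im=cv2.imread("pics/scene0.png")
cv2.imwrite("pics/c2.png",cv2.resize(im[170:280,225:365],None,fx=5,fy=5,interpolation=cv2.INTER_CUBIC))
E
```

```text
(no output)
```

View pics/c1.png

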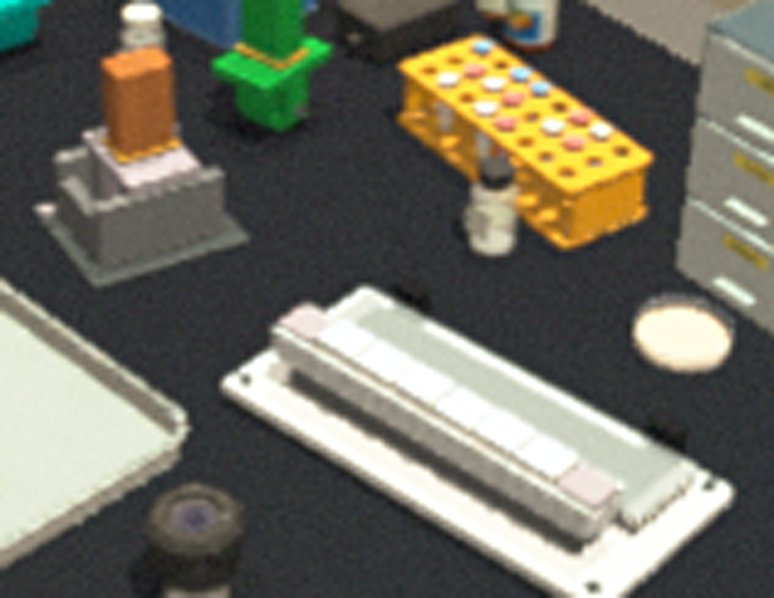

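View pics/c2.png

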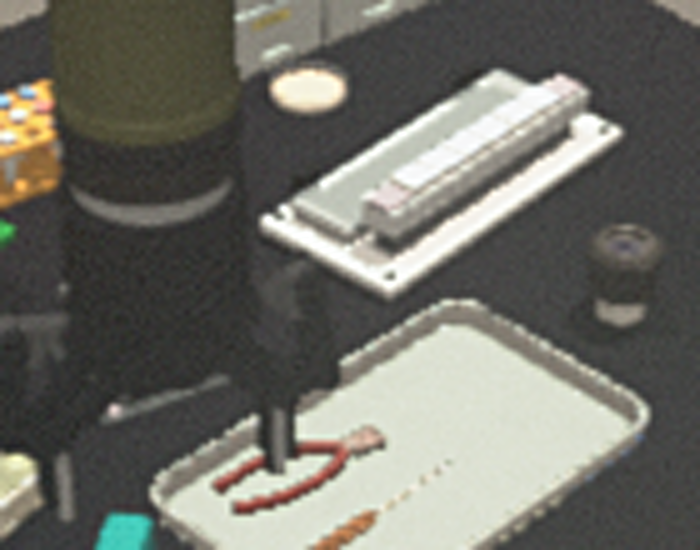

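Crop 1 shows the wooden-handled roller in the grey stand at (140,110) and the frame with its bar, six white links between pinkish lands, at (303,323) and (590,488). Crop 2 shows the bar ends at (388,193) and (565,85), with the cassette on the far side of the bar.

```bash
cat > h.py <<'E'
from cell import bot
import cv2,numpy as np
def ray(n,uv,m=None):
    m=m or bot.camera_model(n);K=np.array(m["mtx"]);R=np.array(m["R"]);c=-R.T@np.array(m["t"])
    d=(np.array(uv,float)-K[:2,2])/K[0,0];u=d.copy()
    for _ in range(10):u=d/(1+m["k1"]*(u@u))
    v=R.T@np.r_[u,1];return c,v/np.linalg.norm(v)
def plane(n,uv,z,m=None):
    c,v=ray(n,uv,m);return c+v*(z-c[2])/v[2]
def tri(r1,r2):
    A=np.c_[r1[1],-r2[1]];s=np.linalg.lstsq(A,r2[0]-r1[0],rcond=None)[0]
    p=r1[0]+s[0]*r1[1];q=r2[0]+s[1]*r2[1];return (p+q)/2,np.linalg.norm(p-q)
def proj(n,X,m=None):
    m=m or bot.camera_model(n);x=np.array(m["R"])@X+np.array(m["t"]);d=x[:2]/x[2];K=np.array(m["mtx"])
    return d*(1+m["k1"]*(d@d))*K[0,0]+K[:2,2]
E
python3 - <<'E'
from h import *
np.set_printoptions(precision=1,suppress=True)
a=lambda u,v:(222+u/4.9-.4,162+v/4.9-.4)
b=lambda u,v:(225+u/5-.4,170+v/5-.4)
print("base side",*[plane("side",a(*p),14) for p in[(226,380),(367,287),(732,492)]])
print("base scene",*[plane("scene",b(*p),14) for p in[(262,220),(390,290),(622,128),(498,70)]])
for n,p,q in[("L",(303,323),(388,193)),("R",(590,488),(565,85))]:
    print(n,*tri(ray("side",a(*p)),ray("scene",b(*q))))
print("foot",*[plane("side",a(*p),4) for p in[(38,208),(98,280),(247,236)]])
print("handletop",*[plane("side",a(*p),116) for p in[(104,63),(150,48),(173,62),(122,80)]])
print("walltops",*[plane("side",a(*p),46+0) for p in[(57,158),(92,205),(222,177)]])
E
```

```text
base side [472.6 127.3  14. ] [584.4 145.6  14. ] [622.6 -99.6  14. ]
base scene [584.1 144.8  14. ] [471.1 127.6  14. ] [ 515.3 -120.5   14. ] [ 627.8 -104.    14. ]
L [504.9 100.2  56.9] 4.951669708730608
R [535.9 -82.7  53.6] 1.5500150423700767
foot [485.6 336.8   4. ] [474.4 254.6   4. ] [568.2 237.3   4. ]
handletop [511.9 295.2 116. ] [541.9 292.9 116. ] [543.5 272.3 116. ] [509.8 273.9 116. ]
walltops [491.9 320.8  46. ] [481.7 268.1  46. ] [557.1 245.9  46. ]
```

```bash
cat >> h.py <<'E'
from scipy.spatial.transform import Rotation as Ro
def pose():
    s=bot.read_state();q=s["ee_rot"];return np.array(s["tool_pos"]),Ro.from_quat([q[1],q[2],q[3],q[0]]).as_matrix(),s
def delta(p,yaw):
    """tool-axes shift (at present orientation), and turn after it; yaw = angle of tool y"""
    x,R,s=pose();c,d=np.cos(yaw),np.sin(yaw)
    G=np.array([[-d,c,0],[c,d,0],[0,0,-1.]]).T
    if G[:,1]@R[:,1]<0:G[:,:2]*=-1
    np.set_printoptions(precision=3,suppress=True)
    print("pos",x,"yaw_y",np.arctan2(R[1,1],R[0,1]),"t",s["time_s"],"| shift",R.T@(np.array(p)-x),"then rot",Ro.from_matrix(R.T@G).as_rotvec(),"F",s["wrist_force"],"q",s["qpos"])
E
python3 - <<'E'
from h import *
delta([527,287,240],1.44)
m=bot.camera_model("wrist");R=np.array(m["R"]);c=-R.T@m["t"];x,T,s=pose()
print("cam in tool",T.T@(c-x),"axes",(R@T),m["mtx"],m["k1"])
E
```

```text
pos [187.547 489.697 241.531] yaw_y 1.2049951565050325 t 0.1 | shift [-389.499  -67.862    1.646] then rot [-0.002 -0.    -0.235] F [ 0.173 -1.256 -0.184] q [ 1.205  0.261 -0.139  1.173  0.     1.571]
cam in tool [  72.488   -0.708 -132.203] axes [[ 0.     1.    -0.001]
 [-0.959 -0.    -0.284]
 [-0.284  0.001  0.959]] [[342.686   0.    280.584]
 [  0.    342.686 205.8  ]
 [  0.      0.      1.   ]] 0.007534300696644891
```

Emit:
move_arm --series '[{"linear":[-30,-5,0],"delta_rot":[0,0,0],"jaw":0},{"linear":[-45,-8,0],"delta_rot":[0,0,0],"jaw":0},{"linear":[-45,-8,0],"delta_rot":[0,0,0],"jaw":0},{"linear":[-45,-8,0],"delta_rot":[0,0,0],"jaw":0},{"linear":[-45,-8,0],"delta_rot":[0,0,0],"jaw":0}]'

```text
time_s: 0.6
tool_pos: [371.7, 379.3, 241.9]
ee_rot: [-0.0, 0.182, 0.983, -0.0]
wrist_force: [-0.2, 0.5, 0.9]
opening: 85.1
grasp_force: 0.0
```

Emit:
move_arm --series '[{"linear":[-45,-8,0],"delta_rot":[0,0,0],"jaw":0},{"linear":[-45,-8,0],"delta_rot":[0,0,0],"jaw":0},{"linear":[-45,-8,0],"delta_rot":[0,0,-0.115],"jaw":0},{"linear":[-30,0,0],"delta_rot":[0,0,-0.12],"jaw":0},{"linear":[0,0,0],"delta_rot":[0,0,0],"jaw":0}]'

```text
time_s: 1.1
tool_pos: [520.7, 300.7, 241.2]
ee_rot: [0.0, 0.067, 0.998, -0.0]
wrist_force: [-0.2, -0.4, -0.1]
opening: 85.2
grasp_force: 0.0
```

```bash
python3 - <<'E'
from h import *
delta([527,287,240],1.44)
m=bot.camera_model("wrist");im=bot.snapshot("wrist")
cv2.imwrite("pics/w1.png",im[:,:,::-1]);np.save("w1.npy",m,allow_pickle=True)
for p in [(527,287,116),(527,287,56)]:print(proj("wrist",np.array(p),m))
E
```

```text
pos [520.71  300.691 241.211] yaw_y 1.4367838440974612 t 1.1 | shift [ -8.062 -12.727   1.225] then rot [-0.     0.001 -0.003] F [-0.201 -0.432 -0.059] q [ 0.524  0.392  0.055  1.232 -0.001  0.658]
[264.923 211.053]
[267.624 192.212]
```

View pics/w1.png

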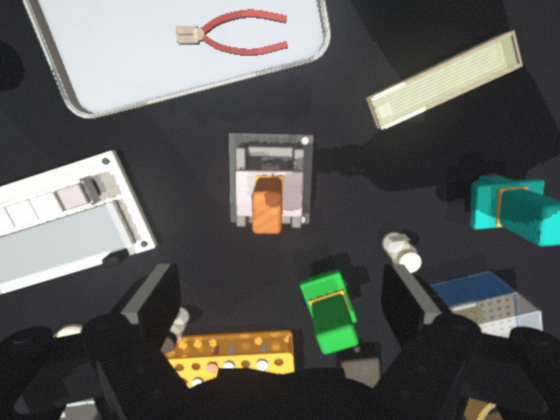

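Wrist view: the stand foot plate spans about (229,134) to (314,222) and is nearly square to the image. The wooden handle is at (267,205), the cross plate spans y 170 to 215, and the green look-alike is at (330,310), clear of the fingers' path.

```bash
python3 - <<'E'
from h import *
m=np.load("w1.npy",allow_pickle=True).item();im=cv2.imread("pics/w1.png")
h=cv2.cvtColor(im,cv2.COLOR_BGR2HSV);r=np.zeros(h.shape[:2],np.uint8);r[120:245,215:325]=1
W=lambda u,v,z:plane("wrist",(u,v),z,m)
o=((h[...,0]<20)&(h[...,1]>130)&(h[...,2]>70)&(r>0))
for y in range(172,240,4):
    xs=np.where(o[y])[0];print(y,xs[[0,-1]] if len(xs) else None,h[y,267].tolist(),end=" ")
print()
p=((h[...,1]<60)&(h[...,2]>140)&(r>0)).astype(np.uint8)
for y in range(166,222,4):
    xs=np.where(p[y])[0];print(y,xs[[0,-1]] if len(xs) else None,end=" ")
print()
g=im.sum(2).astype(int)
for y in (140,150,160,210,220): print(y,g[y,222:240].tolist(),g[y,305:322].tolist())
for x in (235,250,265,280,295):print(x,g[128:140,x].tolist())
E
```

```text
172 None [9, 23, 224] 176 [259 281] [17, 136, 225] 180 [256 282] [11, 128, 112] 184 [257 281] [12, 147, 109] 188 [256 281] [12, 137, 115] 192 [254 281] [11, 155, 169] 196 [253 281] [12, 153, 182] 200 [253 281] [11, 158, 174] 204 [253 281] [11, 158, 187] 208 [253 281] [14, 160, 241] 212 [253 281] [14, 155, 245] 216 [253 280] [14, 153, 246] 220 [253 280] [13, 155, 238] 224 [252 281] [13, 154, 242] 228 [252 281] [14, 156, 244] 232 [254 279] [12, 163, 218] 236 None [175, 44, 64] 
166 [236 244] 170 [236 247] 174 [235 302] 178 [235 302] 182 [235 302] 186 [235 302] 190 [235 301] 194 [235 301] 198 [235 302] 202 [235 301] 206 [236 301] 210 [236 301] 214 [236 301] 218 [237 305] 
140 [183, 167, 166, 184, 169, 192, 234, 347, 384, 378, 381, 382, 351, 355, 354, 338, 341, 340] [734, 731, 710, 604, 455, 396, 395, 361, 253, 179, 175, 170, 171, 175, 171, 183, 168]
150 [177, 185, 178, 182, 177, 189, 238, 362, 395, 386, 380, 374, 365, 399, 495, 555, 575, 578] [259, 264, 260, 267, 274, 265, 257, 227, 169, 133, 139, 136, 128, 129, 131, 126, 135]
160 [186, 180, 172, 168, 186, 183, 207, 286, 370, 384, 384, 373, 354, 384, 489, 568, 577, 583] [269, 256, 259, 268, 279, 272, 256, 195, 153, 137, 138, 132, 136, 128, 126, 128, 134]
210 [176, 168, 179, 167, 184, 178, 171, 203, 285, 343, 361, 355, 359, 383, 489, 644, 698, 707] [248, 240, 244, 246, 221, 172, 152, 160, 158, 169, 170, 160, 170, 168, 170, 165, 171]
220 [162, 179, 175, 161, 174, 162, 183, 189, 253, 332, 352, 360, 361, 351, 378, 473, 525, 525] [455, 371, 356, 341, 252, 192, 174, 170, 170, 175, 170, 165, 165, 170, 164, 166, 155]
235 [171, 178, 174, 168, 206, 294, 342, 350, 344, 345, 343, 340]
250 [180, 174, 166, 173, 209, 288, 354, 380, 372, 350, 337, 340]
265 [180, 169, 178, 176, 174, 221, 328, 382, 382, 359, 347, 345]
280 [175, 172, 183, 162, 166, 212, 318, 379, 389, 384, 363, 352]
295 [162, 165, 184, 173, 175, 184, 246, 313, 325, 334, 332, 339]
```

```bash
python3 - <<'E'
from h import *
np.set_printoptions(precision=1,suppress=True)
m=np.load("w1.npy",allow_pickle=True).item()
W=lambda u,v,z:plane("wrist",(u,v),z,m)
L=[W(228.4,140,4),W(230.2,220,4)];Rr=[W(313.2,140,4),W(309.3,220,4)]
print("foot",L,Rr,W(235,133,4),W(295,134.4,4))
for P in(L,Rr):d=P[1]-P[0];print("yaw x-axis",np.arctan2(d[1],d[0]))
d=W(235,133,4)-W(295,134.4,4);print("yaw y",np.arctan2(d[1],d[0])+0)
for v in(178,190,206):print("plate",W(234.5,v,56),W(302,v,56))
for v in(210,219.5,228):print("handle",W(252.5,v,116),W(281,v,116))
print(W(267,206,116),W(267,233.5,116))
E
```

```text
foot [array([477.7, 250.2,   4. ]), array([566.4, 236.3,   4. ])] [array([489.7, 339.6,   4. ]), array([578.5, 325.6,   4. ])] [471.4 258.4   4. ] [481.3 321.1   4. ]
yaw x-axis -0.1548066456445075
yaw x-axis -0.15619113801262208
yaw y -1.7276535578409629
plate [509.1 258.   56. ] [517.7 321.1  56. ]
plate [520.6 256.   56. ] [529.2 319.8  56. ]
plate [536.3 253.3  56. ] [545.  317.9  56. ]
handle [524.8 277.4 116. ] [527.8 299.7 116. ]
handle [532.6 276.2 116. ] [535.7 298.6 116. ]
handle [539.7 275.1 116. ] [542.8 297.6 116. ]
[523.1 289.2 116. ] [545.9 285.9 116. ]
```

```bash
python3 - <<'E'
from h import *
delta([527,288.3,86],1.416)
E
```

```text
pos [518.556 301.359 241.272] yaw_y 1.436407689409173 t 1.15 | shift [-10.275 -11.71  155.269] then rot [-0.001 -0.001  0.02 ] F [-0.674  0.344 -0.357] q [0.526 0.391 0.052 1.233 0.    0.661]
```

Emit:
move_arm --series '[{"linear":[-5,-6,0],"delta_rot":[0,0,0],"jaw":0},{"linear":[-5,-6,20],"delta_rot":[0,0,0.02],"jaw":0},{"linear":[0,0,40],"delta_rot":[0,0,0],"jaw":0},{"linear":[0,0,40],"delta_rot":[0,0,0],"jaw":0},{"linear":[0,0,10],"delta_rot":[0,0,0],"jaw":0}]'

```text
time_s: 1.65
tool_pos: [521.3, 287.8, 128.1]
ee_rot: [-0.004, 0.075, 0.997, -0.002]
wrist_force: [-1.6, -0.2, -0.1]
opening: 85.2
grasp_force: 0.0
```

Emit:
move_arm --series '[{"linear":[0,0,0],"delta_rot":[0,0,0],"jaw":0},{"linear":[0,0,0],"delta_rot":[0,0,0],"jaw":0}]'

```text
time_s: 1.85
tool_pos: [526.1, 290.0, 134.0]
ee_rot: [0.001, 0.075, 0.997, 0.001]
wrist_force: [-0.1, 0.4, 1.1]
opening: 85.0
grasp_force: 0.0
```

```bash
python3 - <<'E'
from h import *
delta([527,288.3,86],1.416)
E
```

```text
pos [526.091 290.022 134.01 ] yaw_y 1.4206128259729824 t 1.85 | shift [-1.071 -1.628 48.01 ] then rot [0.001 0.002 0.005] F [-0.142  0.374  1.067] q [ 0.504  0.448 -0.144  0.977 -0.     0.654]
```

Emit:
move_arm --series '[{"linear":[-1,-1.6,25],"delta_rot":[0,0,0],"jaw":0},{"linear":[0,0,23],"delta_rot":[0,0,0],"jaw":0},{"linear":[0,0,0],"delta_rot":[0,0,0],"jaw":0},{"linear":[0,0,0],"delta_rot":[0,0,0],"jaw":0.4},{"linear":[0,0,0],"delta_rot":[0,0,0],"jaw":0.6}]' --grip_force 70

```text
time_s: 2.35
tool_pos: [527.8, 288.4, 86.6]
ee_rot: [0.002, 0.075, 0.997, 0.001]
wrist_force: [1.6, -0.3, 0.3]
opening: 59.0
grasp_force: 0.0
```

Emit:
move_arm --series '[{"linear":[0,0,0],"delta_rot":[0,0,0],"jaw":0.7},{"linear":[0,0,0],"delta_rot":[0,0,0],"jaw":0.8},{"linear":[0,0,0],"delta_rot":[0,0,0],"jaw":1},{"linear":[0,0,0],"delta_rot":[0,0,0],"jaw":1},{"linear":[0,0,0],"delta_rot":[0,0,0],"jaw":1}]' --grip_force 70

```text
time_s: 2.85
tool_pos: [526.9, 288.1, 85.4]
ee_rot: [0.001, 0.075, 0.997, 0.001]
wrist_force: [-1.2, 0.7, 5.6]
opening: 23.3
grasp_force: 68.5
```

```bash
python3 - <<'E'
from h import *
delta([527,288.3,86],1.416)
E
```

```text
pos [526.933 288.066  85.418] yaw_y 1.4201438026975675 t 2.85 | shift [-0.032  0.242 -0.581] then rot [0.001 0.001 0.004] F [-1.199  0.669  5.617] q [ 0.5    0.489 -0.215  0.865  0.     0.651]
```

Emit:
move_arm --series '[{"linear":[0,0,-15],"delta_rot":[0,0,0],"jaw":1},{"linear":[0,0,-25],"delta_rot":[0,0,0],"jaw":1},{"linear":[0,0,-40],"delta_rot":[0,0,0],"jaw":1},{"linear":[0,0,-40],"delta_rot":[0,0,0],"jaw":1},{"linear":[0,0,0],"delta_rot":[0,0,0],"jaw":1}]'

```text
time_s: 3.35
tool_pos: [529.2, 289.0, 209.7]
ee_rot: [0.004, 0.075, 0.997, 0.003]
wrist_force: [0.8, 0.7, -3.5]
opening: 23.4
grasp_force: 69.6
```

```bash
python3 - <<'E'
from h import *
np.set_printoptions(precision=1,suppress=True)
m=np.load("w1.npy",allow_pickle=True).item()
for p in[(115,152),(157,247)]:print(plane("wrist",p,14,m))
print(plane("wrist",(73,193),55,m))
delta([465,60,205],1.739)
E
```

```text
[473.3 132.5  14. ]
[584.  150.6  14. ]
[503.2 102.6  55. ]
pos [529.158 288.96  209.674] yaw_y 1.4199865638544529 t 3.35 | shift [  29.056 -236.023    3.118] then rot [ 0.004  0.009 -0.319] F [ 0.815  0.721 -3.466] q [ 0.5    0.401 -0.015  1.145 -0.     0.651]
```

Emit:
move_arm --series '[{"linear":[5,-30,0],"delta_rot":[0,0,0],"jaw":1},{"linear":[6,-45,0],"delta_rot":[0,0,0],"jaw":1},{"linear":[6,-45,0],"delta_rot":[0,0,0],"jaw":1},{"linear":[6,-45,0],"delta_rot":[0,0,0],"jaw":1},{"linear":[6,-45,0],"delta_rot":[0,0,-0.08],"jaw":1}]'

```text
time_s: 3.85
tool_pos: [464.0, 82.4, 202.5]
ee_rot: [-0.002, 0.034, 0.999, -0.001]
wrist_force: [0.8, -0.9, -3.5]
opening: 23.2
grasp_force: 70.0
```

Emit:
move_arm --series '[{"linear":[0,-26,0],"delta_rot":[0,0,-0.12],"jaw":1},{"linear":[0,0,0],"delta_rot":[0,0,-0.12],"jaw":1},{"linear":[0,0,0],"delta_rot":[0,0,0],"jaw":1},{"linear":[0,0,0],"delta_rot":[0,0,0],"jaw":1},{"linear":[0,0,0],"delta_rot":[0,0,0],"jaw":1}]'

```text
time_s: 4.35
tool_pos: [463.9, 58.8, 203.7]
ee_rot: [-0.001, -0.084, 0.996, -0.0]
wrist_force: [-0.3, 0.0, -3.7]
opening: 23.2
grasp_force: 70.3
```

```bash
python3 - <<'E'
from h import *
delta([519,9,205],1.739)
m=bot.camera_model("wrist");im=bot.snapshot("wrist")
cv2.imwrite("pics/w2.png",im[:,:,::-1]);np.save("w2.npy",m,allow_pickle=True)
for p in [(505,100,55),(535,-83,55),(472,128,14)]:print(proj("wrist",np.array(p),m))
E
```

```text
pos [463.925  58.778 203.663] yaw_y 1.7393482593599103 t 4.35 | shift [-45.942 -58.311  -1.398] then rot [ 0.    -0.001  0.   ] F [-0.348  0.019 -3.711] q [ 0.126  0.185 -0.342  1.045  0.    -0.043]
[318.933 245.925]
[108.885 244.943]
[349.186 202.935]
```

View pics/w2.png

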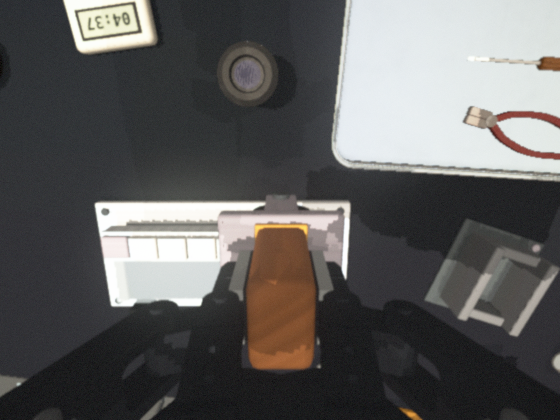

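The wrist view shows the frame plate's front corners at (97,203) and (350,201), the -y land at (116,247), and links from there to (218,247). The roller hides the rest.

```bash
python3 - <<'E'
from h import *
np.set_printoptions(precision=1,suppress=True)
m=np.load("w2.npy",allow_pickle=True).item();im=cv2.imread("pics/w2.png");g=im.sum(2).astype(int)
for x in(110,140,165,200):print(x,"v228-266",g[228:266,x].tolist())
for y in(241,253):print(y,"u98-136",g[y,98:136].tolist())
def edge(a):return int(np.argmax(np.abs(np.diff(a))))+.5
vs=[(x,195+edge(g[195:210,x])) for x in(120,160,200,320,335)];P=[plane("wrist",p,14,m) for p in vs];print(vs,P)
d=P[0]-P[-1];print("frame yaw",np.arctan2(d[1],d[0])+np.pi/2)
us=[(92+edge(g[y,92:120]),y) for y in(215,)];print(us,[plane("wrist",p,14,m) for p in us])
us=[(342+edge(g[y,342:360]),y) for y in(215,235,255,265)];print(us,[plane("wrist",p,14,m) for p in us])
E
```

```text
110 v228-266 [417, 400, 427, 596, 743, 761, 760, 696, 547, 620, 688, 715, 724, 724, 727, 731, 727, 727, 724, 725, 725, 727, 725, 720, 722, 719, 722, 719, 716, 721, 754, 761, 762, 762, 762, 762, 762, 762]
140 v228-266 [406, 430, 461, 605, 739, 759, 752, 680, 523, 497, 620, 747, 762, 762, 763, 763, 763, 763, 762, 763, 763, 763, 763, 762, 763, 762, 763, 763, 762, 762, 762, 760, 746, 707, 671, 657, 656, 654]
165 v228-266 [431, 440, 471, 608, 742, 759, 755, 689, 545, 492, 593, 742, 761, 763, 763, 763, 763, 763, 763, 763, 763, 763, 763, 763, 763, 763, 763, 763, 762, 763, 762, 762, 757, 722, 672, 662, 664, 659]
200 v228-266 [427, 426, 430, 560, 731, 753, 741, 655, 500, 465, 592, 745, 762, 763, 763, 763, 763, 763, 763, 763, 763, 763, 763, 763, 763, 763, 763, 762, 763, 762, 762, 762, 756, 722, 673, 663, 662, 660]
241 u98-136 [195, 220, 366, 584, 704, 725, 723, 723, 723, 721, 722, 724, 724, 721, 726, 722, 722, 722, 722, 725, 720, 722, 723, 721, 725, 724, 714, 688, 610, 555, 685, 760, 762, 762, 762, 763, 762, 763]
253 u98-136 [203, 187, 186, 240, 406, 617, 701, 719, 724, 723, 720, 723, 719, 721, 722, 724, 722, 724, 723, 724, 724, 723, 723, 721, 723, 723, 727, 723, 711, 675, 597, 593, 731, 761, 762, 762, 762, 763]
[(120, 201.5), (160, 202.5), (200, 201.5), (320, 202.5), (335, 200.5)] [array([507.9, -92.5,  14. ]), array([502.5, -54.1,  14. ]), array([494.9, -15.8,  14. ]), array([476.3,  99.8,  14. ]), array([471.9, 113.8,  14. ])]
frame yaw 0.17297413781543125
[(95.5, 215)] [array([ 525.9, -115.7,   14. ])]
[(349.5, 215), (348.5, 235), (347.5, 255), (346.5, 265)] [array([484. , 131.1,  14. ]), array([504.8, 134.8,  14. ]), array([526.4, 138.7,  14. ]), array([537.5, 140.2,  14. ])]
```

```bash
python3 - <<'E'
from h import *
np.set_printoptions(precision=1,suppress=True)
m=np.load("w2.npy",allow_pickle=True).item()
Y=np.array([-.1692,.9856,0]);X=np.array([.9856,.1692,0])
for z in(48,53,58):
    for p in[(140,238),(140,261.3),(200,238.2),(200,261.3),(126.8,241),(128.5,253),(101,241),(102.5,253)]:
        w=plane("wrist",p,z,m);print(z,p,"x",w@X,"y",w@Y+77.8)
for w in[(472.6,127.3),(471.1,127.6),(515.3,-120.5),(520.4,8.8),(504.9,100.2),(535.9,-82.7)]:
    w=np.r_[w,0];print(w@X,w@Y+77.8)
E
```

```text
48 (140, 238) x 509.5580597783776 y -69.47077994984495
48 (140, 261.3) x 532.4944985582538 y -72.15101471464187
48 (200, 238.2) x 509.88930972332855 y -15.601060348201486
48 (200, 261.3) x 532.6620511690181 y -17.142608453894624
48 (126.8, 241) x 512.4252952829688 y -81.67057678973528
48 (128.5, 253) x 524.1827099804404 y -81.62820723466179
48 (101, 241) x 512.3582989516859 y -104.82026479975882
48 (102.5, 253) x 524.106620424583 y -105.20852318535016
53 (140, 238) x 507.56014234156765 y -67.27905752564742
53 (140, 261.3) x 530.0982913669428 y -69.9127501896099
53 (200, 238.2) x 507.8856401529586 y -14.344782070372588
53 (200, 261.3) x 530.2629344376147 y -15.859561294354805
53 (126.8, 241) x 510.37758848974744 y -79.26700569386928
53 (128.5, 253) x 521.930836452428 y -79.22537188333969
53 (101, 241) x 510.3117555453614 y -102.01470089050203
53 (102.5, 253) x 521.8560681867156 y -102.39621719470209
58 (140, 238) x 505.5622249047576 y -65.08733510144988
58 (140, 261.3) x 527.7020841756319 y -67.67448566457792
58 (200, 238.2) x 505.88197058258856 y -13.088503792543676
58 (200, 261.3) x 527.8638177062113 y -14.576514134814985
58 (126.8, 241) x 508.32988169652606 y -76.86343459800325
58 (128.5, 253) x 519.6789629244156 y -76.82253653201757
58 (101, 241) x 508.265212139037 y -99.20913698124527
58 (102.5, 253) x 519.6055159488482 y -99.58391120405402
487.33372 123.30296
485.90608000000003 123.85244
487.49107999999995 -128.15355999999997
514.3952 -1.5783999999999878
514.58328 91.12804000000001
514.1902 -94.38340000000001
```

```bash
python3 - <<'E'
from h import *
delta([506.4,100.3,145],1.741)
E
```

```text
pos [464.066  58.839 203.813] yaw_y 1.739826573760064 t 4.4 | shift [-48.758  33.746  58.77 ] then rot [ 0.    -0.001 -0.001] F [-0.119  0.143 -3.64 ] q [ 0.126  0.185 -0.342  1.045  0.    -0.043]
```

Emit:
move_arm --series '[{"linear":[-24,17,0],"delta_rot":[0,0,0],"jaw":1},{"linear":[-25,17,0],"delta_rot":[0,0,0],"jaw":1},{"linear":[0,0,25],"delta_rot":[0,0,0],"jaw":1},{"linear":[0,0,25],"delta_rot":[0,0,0],"jaw":1},{"linear":[0,0,8],"delta_rot":[0,0,0],"jaw":1}]'

```text
time_s: 4.9
tool_pos: [504.9, 100.5, 143.6]
ee_rot: [-0.003, -0.085, 0.996, -0.0]
wrist_force: [-0.7, 0.4, -4.1]
opening: 23.1
grasp_force: 70.3
```

Emit:
move_arm --series '[{"linear":[0,0,0],"delta_rot":[0,0,0],"jaw":1},{"linear":[0,0,0],"delta_rot":[0,0,0],"jaw":1},{"linear":[0,0,0],"delta_rot":[0,0,0],"jaw":1}]'

```text
time_s: 5.2
tool_pos: [507.9, 100.3, 147.6]
ee_rot: [0.001, -0.084, 0.996, 0.0]
wrist_force: [0.6, -0.2, -2.5]
opening: 23.3
grasp_force: 70.3
```

```bash
python3 - <<'E'
from h import *
delta([506.4,100.3,145],1.741)
E
```

```text
pos [507.867 100.293 147.645] yaw_y 1.7398128335678653 t 5.2 | shift [1.452 0.254 2.642] then rot [ 0.     0.003 -0.001] F [ 0.628 -0.247 -2.523] q [ 0.195  0.305 -0.333  0.93   0.     0.026]
```

Emit:
move_arm --series '[{"linear":[0.7,0,3],"delta_rot":[0,0,0],"jaw":1},{"linear":[0.5,0,2],"delta_rot":[0,0,0],"jaw":1},{"linear":[0,0,1],"delta_rot":[0,0,0],"jaw":1},{"linear":[0,0,0],"delta_rot":[0,0,0],"jaw":1}]'

```text
time_s: 5.6
tool_pos: [505.5, 99.8, 140.2]
ee_rot: [-0.0, -0.084, 0.996, -0.0]
wrist_force: [-0.2, 0.3, -3.7]
opening: 23.3
grasp_force: 70.3
```

Emit:
move_arm --series '[{"linear":[0,0,1],"delta_rot":[0,0,0],"jaw":1},{"linear":[0,0,1],"delta_rot":[0,0,0],"jaw":1},{"linear":[0,0,0],"delta_rot":[0,0,0],"jaw":1}]'

```text
time_s: 5.9
tool_pos: [505.5, 99.9, 138.1]
ee_rot: [-0.0, -0.084, 0.996, -0.0]
wrist_force: [-0.5, 0.1, -2.8]
opening: 23.1
grasp_force: 70.3
```

Emit:
move_arm --series '[{"linear":[0,0,0.7],"delta_rot":[0,0,0],"jaw":1},{"linear":[0,0,0.5],"delta_rot":[0,0,0],"jaw":1},{"linear":[0,0,0],"delta_rot":[0,0,0],"jaw":1}]'

```text
time_s: 6.2
tool_pos: [505.6, 99.9, 137.0]
ee_rot: [-0.0, -0.084, 0.996, -0.0]
wrist_force: [-0.1, -0.2, -4.0]
opening: 23.1
grasp_force: 70.3
```

Emit:
move_arm --series '[{"linear":[0,0,0.7],"delta_rot":[0,0,0],"jaw":1},{"linear":[0,0,0.5],"delta_rot":[0,0,0],"jaw":1},{"linear":[0,0,0],"delta_rot":[0,0,0],"jaw":1}]'

```text
time_s: 6.5
tool_pos: [505.5, 99.9, 135.8]
ee_rot: [-0.0, -0.085, 0.996, -0.0]
wrist_force: [-0.5, 0.4, -3.4]
opening: 23.4
grasp_force: 70.3
```

Emit:
move_arm --series '[{"linear":[0,0,0.7],"delta_rot":[0,0,0],"jaw":1},{"linear":[0,0,0.3],"delta_rot":[0,0,0],"jaw":1},{"linear":[0,0,0],"delta_rot":[0,0,0],"jaw":1}]'

```text
time_s: 6.8
tool_pos: [505.6, 99.9, 134.9]
ee_rot: [-0.0, -0.084, 0.996, 0.0]
wrist_force: [-0.7, -0.5, -3.1]
opening: 23.2
grasp_force: 70.3
```

Emit:
move_arm --series '[{"linear":[0,0,0.6],"delta_rot":[0,0,0],"jaw":1},{"linear":[0,0,0.4],"delta_rot":[0,0,0],"jaw":1},{"linear":[0,0,0],"delta_rot":[0,0,0],"jaw":1}]'

```text
time_s: 7.1
tool_pos: [505.7, 99.9, 134.3]
ee_rot: [0.0, -0.085, 0.996, 0.0]
wrist_force: [-1.6, 0.5, 0.4]
opening: 23.3
grasp_force: 70.7
```

Emit:
move_arm --series '[{"linear":[0,0,0.6],"delta_rot":[0,0,0],"jaw":1},{"linear":[0,0,0.4],"delta_rot":[0,0,0],"jaw":1},{"linear":[0,0,0],"delta_rot":[0,0,0],"jaw":1}]'

```text
time_s: 7.4
tool_pos: [505.9, 100.0, 133.6]
ee_rot: [0.0, -0.085, 0.996, 0.0]
wrist_force: [-2.0, -0.9, 5.3]
opening: 22.9
grasp_force: 71.3
```

Emit:
move_arm --series '[{"linear":[0,0,-7],"delta_rot":[0,0,0],"jaw":1},{"linear":[0,0,-8],"delta_rot":[0,0,0],"jaw":1},{"linear":[0,-30,0],"delta_rot":[0,0,0],"jaw":1},{"linear":[0,-40,0],"delta_rot":[0,0,0],"jaw":1},{"linear":[0,-40,0],"delta_rot":[0,0,0],"jaw":1}]'

```text
time_s: 7.9
tool_pos: [524.5, -9.4, 148.2]
ee_rot: [0.0, -0.085, 0.996, -0.0]
wrist_force: [-0.2, -0.5, -2.7]
opening: 23.1
grasp_force: 70.7
```

Emit:
move_arm --series '[{"linear":[0,-40,0],"delta_rot":[0,0,0],"jaw":1},{"linear":[0,-32,0],"delta_rot":[0,0,0],"jaw":1},{"linear":[0,0,0],"delta_rot":[0,0,0],"jaw":1},{"linear":[0,0,5],"delta_rot":[0,0,0],"jaw":1},{"linear":[0,0,0],"delta_rot":[0,0,0],"jaw":1}]'

```text
time_s: 8.4
tool_pos: [535.4, -78.8, 142.0]
ee_rot: [-0.001, -0.085, 0.996, 0.0]
wrist_force: [-0.1, -0.3, -3.1]
opening: 22.9
grasp_force: 71.0
```

```bash
python3 - <<'E'
from h import *
delta([537.2,-79.1,140],1.741)
m=bot.camera_model("wrist");im=bot.snapshot("wrist")
cv2.imwrite("pics/w3.png",im[:,:,::-1]);np.save("w3.npy",m,allow_pickle=True)
E
```

```text
pos [535.42  -78.816 142.044] yaw_y 1.7405096598638345 t 8.4 | shift [-1.71  -0.583  2.041] then rot [ 0.001 -0.002 -0.   ] F [-0.123 -0.282 -3.098] q [-0.146  0.35  -0.28   0.942  0.    -0.316]
```

View pics/w3.png

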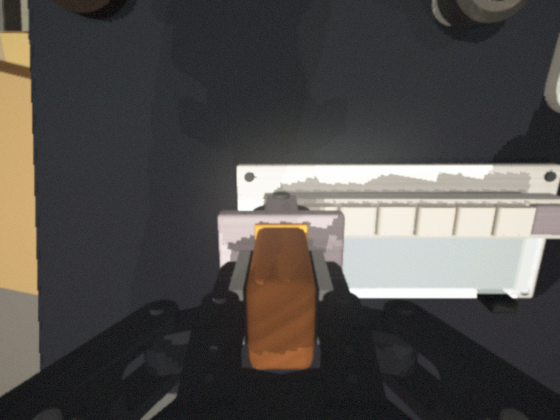

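The roller is over the -y land. The links run from (345,221) to (535,221) in the view, with the +y land at (548,220). I'll check the centre line against the wheel and keep descending.

```bash
python3 - <<'E'
from h import *
m=np.load("w3.npy",allow_pickle=True).item();im=cv2.imread("pics/w3.png");g=im.sum(2).astype(int)
Y=np.array([-.1692,.9856,0]);X=np.array([.9856,.1692,0])
for u,z in((362,55),(400,55),(440,56),(510,57),(552,54.5)):
    c=g[188:245,u];d=np.diff(c);e=[188.5+i for i in np.argsort(-abs(d))[:6]];print(u,sorted(e))
    print([float(round(plane("wrist",(u,v),z,m)@X,1)) for v in sorted(e)])
print("tcp X",pose()[0]@X)
E
```

```text
362 [np.float64(190.5), np.float64(191.5), np.float64(197.5), np.float64(198.5), np.float64(206.5), np.float64(207.5)]
[496.0, 496.6, 500.7, 501.4, 507.0, 507.7]
400 [np.float64(191.5), np.float64(197.5), np.float64(198.5), np.float64(202.5), np.float64(206.5), np.float64(207.5)]
[496.7, 500.8, 501.4, 504.2, 507.0, 507.7]
440 [np.float64(190.5), np.float64(197.5), np.float64(198.5), np.float64(203.5), np.float64(206.5), np.float64(207.5)]
[495.8, 500.5, 501.2, 504.6, 506.7, 507.4]
510 [np.float64(191.5), np.float64(198.5), np.float64(199.5), np.float64(202.5), np.float64(203.5), np.float64(207.5)]
[496.2, 501.0, 501.7, 503.7, 504.4, 507.1]
552 [np.float64(193.5), np.float64(202.5), np.float64(203.5), np.float64(237.5), np.float64(238.5), np.float64(239.5)]
[498.3, 504.5, 505.1, 529.4, 530.1, 530.9]
tcp X 514.449741422893
```

Emit:
move_arm --series '[{"linear":[0,0,3],"delta_rot":[0,0,0],"jaw":1},{"linear":[0,0,2],"delta_rot":[0,0,0],"jaw":1},{"linear":[0,0,1],"delta_rot":[0,0,0],"jaw":1},{"linear":[0,0,0],"delta_rot":[0,0,0],"jaw":1}]'

```text
time_s: 8.85
tool_pos: [536.1, -79.1, 136.7]
ee_rot: [-0.0, -0.085, 0.996, 0.0]
wrist_force: [0.1, 0.4, -3.9]
opening: 23.3
grasp_force: 71.0
```

Emit:
move_arm --series '[{"linear":[0,0,0.6],"delta_rot":[0,0,0],"jaw":1},{"linear":[0,0,0.4],"delta_rot":[0,0,0],"jaw":1},{"linear":[0,0,0],"delta_rot":[0,0,0],"jaw":1}]'

```text
time_s: 9.15
tool_pos: [536.3, -79.6, 135.9]
ee_rot: [0.0, -0.084, 0.996, -0.0]
wrist_force: [-0.5, 0.3, -4.0]
opening: 23.3
grasp_force: 71.0
```

Emit:
move_arm --series '[{"linear":[-1.5,0,0.6],"delta_rot":[0,0,0],"jaw":1},{"linear":[0,0,0.9],"delta_rot":[0,0,0],"jaw":1},{"linear":[0,0,0],"delta_rot":[0,0,0],"jaw":1}]'

```text
time_s: 9.45
tool_pos: [537.7, -79.3, 134.3]
ee_rot: [-0.0, -0.085, 0.996, 0.0]
wrist_force: [-0.4, 0.2, -4.5]
opening: 23.0
grasp_force: 71.0
```

Emit:
move_arm --series '[{"linear":[0,0,0.6],"delta_rot":[0,0,0],"jaw":1},{"linear":[0,0,0.4],"delta_rot":[0,0,0],"jaw":1},{"linear":[0,0,0],"delta_rot":[0,0,0],"jaw":1}]'

```text
time_s: 9.75
tool_pos: [537.7, -79.3, 133.3]
ee_rot: [-0.0, -0.084, 0.996, -0.0]
wrist_force: [0.6, 0.1, -3.1]
opening: 23.1
grasp_force: 71.0
```

Emit:
move_arm --series '[{"linear":[0,0,0.6],"delta_rot":[0,0,0],"jaw":1},{"linear":[0,0,0.4],"delta_rot":[0,0,0],"jaw":1},{"linear":[0,0,0],"delta_rot":[0,0,0],"jaw":1}]'

```text
time_s: 10.05
tool_pos: [537.8, -79.3, 132.4]
ee_rot: [0.0, -0.084, 0.996, -0.0]
wrist_force: [0.4, -0.3, -3.2]
opening: 22.9
grasp_force: 71.0
```

Emit:
move_arm --series '[{"linear":[0,0,0.6],"delta_rot":[0,0,0],"jaw":1},{"linear":[0,0,0.4],"delta_rot":[0,0,0],"jaw":1},{"linear":[0,0,0],"delta_rot":[0,0,0],"jaw":1}]'

```text
time_s: 10.35
tool_pos: [538.0, -79.4, 131.9]
ee_rot: [0.0, -0.084, 0.996, -0.0]
wrist_force: [-0.2, -0.1, 0.8]
opening: 23.2
grasp_force: 71.4
```

Emit:
move_arm --series '[{"linear":[0,0,0.6],"delta_rot":[0,0,0],"jaw":1},{"linear":[0,0,0.4],"delta_rot":[0,0,0],"jaw":1},{"linear":[0,0,0],"delta_rot":[0,0,0],"jaw":1}]'

```text
time_s: 10.65
tool_pos: [538.1, -79.4, 131.3]
ee_rot: [0.001, -0.084, 0.996, -0.0]
wrist_force: [-2.2, -0.3, 5.6]
opening: 23.1
grasp_force: 72.0
```

Emit:
move_arm --series '[{"linear":[0,0,0.6],"delta_rot":[0,0,0],"jaw":1},{"linear":[0,0,0.4],"delta_rot":[0,0,0],"jaw":1},{"linear":[0,0,0],"delta_rot":[0,0,0],"jaw":1}]'

```text
time_s: 10.95
tool_pos: [538.2, -79.6, 130.8]
ee_rot: [0.001, -0.084, 0.996, -0.0]
wrist_force: [-2.3, 0.5, 8.9]
opening: 23.2
grasp_force: 72.4
```

Emit:
move_arm --series '[{"linear":[0,3,0.3],"delta_rot":[0,0,0],"jaw":1},{"linear":[0,4,-0.05],"delta_rot":[0,0,0],"jaw":1},{"linear":[0,4,-0.05],"delta_rot":[0,0,0],"jaw":1}]'

```text
time_s: 11.25
tool_pos: [536.9, -71.0, 131.1]
ee_rot: [0.001, -0.084, 0.996, -0.003]
wrist_force: [-3.0, -7.1, 9.0]
opening: 23.1
grasp_force: 72.7
```

Emit:
move_arm --series '[{"linear":[0,4,-0.05],"delta_rot":[0,0,0],"jaw":1},{"linear":[0,4,-0.05],"delta_rot":[0,0,0],"jaw":1},{"linear":[0,4,-0.05],"delta_rot":[0,0,0],"jaw":1}]'

```text
time_s: 11.55
tool_pos: [534.6, -57.3, 131.1]
ee_rot: [0.001, -0.084, 0.996, -0.001]
wrist_force: [-2.6, -1.6, 10.6]
opening: 23.3
grasp_force: 72.9
```

Emit:
move_arm --series '[{"linear":[0,4,-0.05],"delta_rot":[0,0,0],"jaw":1},{"linear":[0,4,-0.05],"delta_rot":[0,0,0],"jaw":1},{"linear":[0,4,-0.05],"delta_rot":[0,0,0],"jaw":1},{"linear":[0,4,-0.05],"delta_rot":[0,0,0],"jaw":1}]'

```text
time_s: 11.95
tool_pos: [532.4, -43.6, 131.5]
ee_rot: [0.001, -0.084, 0.996, -0.004]
wrist_force: [-2.0, -6.4, 10.3]
opening: 23.0
grasp_force: 72.8
```

Emit:
move_arm --series '[{"linear":[0,4,-0.05],"delta_rot":[0,0,0],"jaw":1},{"linear":[0,4,-0.05],"delta_rot":[0,0,0],"jaw":1},{"linear":[0,4,-0.05],"delta_rot":[0,0,0],"jaw":1},{"linear":[0,4,-0.05],"delta_rot":[0,0,0],"jaw":1}]'

```text
time_s: 12.35
tool_pos: [529.3, -25.6, 131.5]
ee_rot: [0.001, -0.084, 0.996, -0.001]
wrist_force: [-3.7, -0.8, 10.1]
opening: 22.7
grasp_force: 72.9
```

Emit:
move_arm --series '[{"linear":[0,4,-0.05],"delta_rot":[0,0,0],"jaw":1},{"linear":[0,4,-0.05],"delta_rot":[0,0,0],"jaw":1},{"linear":[0,4,-0.05],"delta_rot":[0,0,0],"jaw":1},{"linear":[0,4,-0.05],"delta_rot":[0,0,0],"jaw":1}]'

```text
time_s: 12.75
tool_pos: [526.8, -10.2, 131.7]
ee_rot: [0.001, -0.084, 0.996, -0.001]
wrist_force: [-2.4, -0.8, 11.7]
opening: 23.3
grasp_force: 73.0
```

Emit:
move_arm --series '[{"linear":[0,4,-0.05],"delta_rot":[0,0,0],"jaw":1},{"linear":[0,4,-0.05],"delta_rot":[0,0,0],"jaw":1},{"linear":[0,4,-0.05],"delta_rot":[0,0,0],"jaw":1},{"linear":[0,4,-0.05],"delta_rot":[0,0,0],"jaw":1}]'

```text
time_s: 13.15
tool_pos: [524.5, 4.1, 132.1]
ee_rot: [0.002, -0.084, 0.996, -0.004]
wrist_force: [-1.1, -7.4, 10.3]
opening: 23.4
grasp_force: 72.8
```

Emit:
move_arm --series '[{"linear":[0,4,-0.05],"delta_rot":[0,0,0],"jaw":1},{"linear":[0,4,-0.05],"delta_rot":[0,0,0],"jaw":1},{"linear":[0,4,-0.05],"delta_rot":[0,0,0],"jaw":1},{"linear":[0,4,-0.05],"delta_rot":[0,0,0],"jaw":1}]'

```text
time_s: 13.55
tool_pos: [521.4, 21.9, 132.2]
ee_rot: [0.001, -0.084, 0.996, -0.001]
wrist_force: [-2.9, -0.7, 10.9]
opening: 22.9
grasp_force: 72.9
```

```bash
python3 - <<'E'
from h import *
x,R,s=pose();print(x,s["wrist_force"],s["wrist_torque"],R[:,2],np.arctan2(R[1,1],R[0,1]), x@[.9856,.1692,0],x@[-.1692,.9856,0]+77.8)
E
```

```text
[521.44636011  21.92961129 132.198768  ] [-2.89247983 -0.6973617  10.87542759] [-0.32133858  0.75549775 -0.03429403] [ 3.04602318e-03 -9.51118040e-04 -9.99994909e-01] 1.7396169886050925 517.6480227561624 11.185100757126222
```

Emit:
move_arm --series '[{"linear":[0,4,-0.05],"delta_rot":[0,0,0],"jaw":1},{"linear":[0,4,-0.05],"delta_rot":[0,0,0],"jaw":1},{"linear":[0,4,-0.05],"delta_rot":[0,0,0],"jaw":1},{"linear":[0,4,-0.05],"delta_rot":[0,0,0],"jaw":1}]'

```text
time_s: 13.95
tool_pos: [519.1, 36.3, 132.4]
ee_rot: [0.002, -0.084, 0.996, -0.002]
wrist_force: [-1.8, -3.1, 9.9]
opening: 23.2
grasp_force: 72.7
```

Emit:
move_arm --series '[{"linear":[0,4,-0.05],"delta_rot":[0,0,0],"jaw":1},{"linear":[0,4,-0.05],"delta_rot":[0,0,0],"jaw":1},{"linear":[0,4,-0.05],"delta_rot":[0,0,0],"jaw":1},{"linear":[0,4,-0.05],"delta_rot":[0,0,0],"jaw":1}]'

```text
time_s: 14.35
tool_pos: [516.1, 53.6, 132.6]
ee_rot: [0.002, -0.084, 0.996, -0.0]
wrist_force: [-2.2, -3.3, 10.5]
opening: 23.4
grasp_force: 72.9
```

Emit:
move_arm --series '[{"linear":[0,4,-0.05],"delta_rot":[0,0,0],"jaw":1},{"linear":[0,4,-0.05],"delta_rot":[0,0,0],"jaw":1},{"linear":[0,4,-0.05],"delta_rot":[0,0,0],"jaw":1},{"linear":[0,4,-0.05],"delta_rot":[0,0,0],"jaw":1}]'

```text
time_s: 14.75
tool_pos: [513.6, 69.3, 132.7]
ee_rot: [0.002, -0.084, 0.996, -0.0]
wrist_force: [-1.3, -1.7, 10.4]
opening: 23.3
grasp_force: 72.8
```

Emit:
move_arm --series '[{"linear":[0,4,-0.05],"delta_rot":[0,0,0],"jaw":1},{"linear":[0,4,-0.05],"delta_rot":[0,0,0],"jaw":1},{"linear":[0,4,-0.05],"delta_rot":[0,0,0],"jaw":1},{"linear":[0,4,-0.05],"delta_rot":[0,0,0],"jaw":1}]'

```text
time_s: 15.15
tool_pos: [510.8, 85.5, 132.9]
ee_rot: [0.002, -0.084, 0.996, -0.0]
wrist_force: [-3.3, -0.1, 10.2]
opening: 23.3
grasp_force: 72.7
```

Emit:
move_arm --series '[{"linear":[0,4,-0.05],"delta_rot":[0,0,0],"jaw":1},{"linear":[0,4,-0.05],"delta_rot":[0,0,0],"jaw":1},{"linear":[0,4,-0.05],"delta_rot":[0,0,0],"jaw":1},{"linear":[0,2,0],"delta_rot":[0,0,0],"jaw":1},{"linear":[0,0,0.3],"delta_rot":[0,0,0],"jaw":1}]'

```text
time_s: 15.65
tool_pos: [508.4, 99.7, 132.8]
ee_rot: [0.002, -0.085, 0.996, 0.0]
wrist_force: [-1.9, 0.3, 12.2]
opening: 22.9
grasp_force: 73.0
```

Emit:
move_arm --series '[{"linear":[0,0,0],"delta_rot":[0,0,0],"jaw":1},{"linear":[0,-4,0.05],"delta_rot":[0,0,0],"jaw":1},{"linear":[0,-4,0.05],"delta_rot":[0,0,0],"jaw":1},{"linear":[0,-4,0.05],"delta_rot":[0,0,0],"jaw":1},{"linear":[0,-4,0.05],"delta_rot":[0,0,0],"jaw":1}]'

```text
time_s: 16.15
tool_pos: [511.2, 84.0, 132.7]
ee_rot: [0.002, -0.085, 0.996, 0.001]
wrist_force: [-1.4, 0.5, 10.7]
opening: 23.4
grasp_force: 72.9
```

Emit:
move_arm --series '[{"linear":[0,-4,0.05],"delta_rot":[0,0,0],"jaw":1},{"linear":[0,-4,0.05],"delta_rot":[0,0,0],"jaw":1},{"linear":[0,-4,0.05],"delta_rot":[0,0,0],"jaw":1}]'

```text
time_s: 16.45
tool_pos: [513.3, 71.9, 132.7]
ee_rot: [0.002, -0.085, 0.996, 0.0]
wrist_force: [-3.2, 0.4, 11.4]
opening: 23.4
grasp_force: 72.9
```

Emit:
move_arm --series '[{"linear":[0,-5,0.15],"delta_rot":[0,0,0],"jaw":1},{"linear":[0,-5,0.1],"delta_rot":[0,0,0],"jaw":1},{"linear":[0,-5,0.07],"delta_rot":[0,0,0],"jaw":1},{"linear":[0,-5,0.07],"delta_rot":[0,0,0],"jaw":1}]'

```text
time_s: 16.85
tool_pos: [516.7, 52.1, 132.4]
ee_rot: [0.002, -0.085, 0.996, 0.0]
wrist_force: [-1.9, 0.3, 12.6]
opening: 22.9
grasp_force: 73.1
```

Emit:
move_arm --series '[{"linear":[0,-5,0.07],"delta_rot":[0,0,0],"jaw":1},{"linear":[0,-5,0.07],"delta_rot":[0,0,0],"jaw":1},{"linear":[0,-5,0.07],"delta_rot":[0,0,0],"jaw":1},{"linear":[0,-5,0.07],"delta_rot":[0,0,0],"jaw":1}]'

```text
time_s: 17.25
tool_pos: [520.2, 32.6, 132.1]
ee_rot: [0.002, -0.085, 0.996, 0.001]
wrist_force: [-2.3, 0.3, 12.8]
opening: 23.0
grasp_force: 73.0
```

Emit:
move_arm --series '[{"linear":[0,-5,0.07],"delta_rot":[0,0,0],"jaw":1},{"linear":[0,-5,0.07],"delta_rot":[0,0,0],"jaw":1},{"linear":[0,-5,0.07],"delta_rot":[0,0,0],"jaw":1},{"linear":[0,-5,0.07],"delta_rot":[0,0,0],"jaw":1}]'

```text
time_s: 17.65
tool_pos: [523.6, 12.3, 131.9]
ee_rot: [0.002, -0.085, 0.996, -0.0]
wrist_force: [-2.9, -1.6, 10.7]
opening: 23.2
grasp_force: 72.9
```

Emit:
move_arm --series '[{"linear":[0,-5,0.07],"delta_rot":[0,0,0],"jaw":1},{"linear":[0,-5,0.07],"delta_rot":[0,0,0],"jaw":1},{"linear":[0,-5,0.07],"delta_rot":[0,0,0],"jaw":1},{"linear":[0,-5,0.07],"delta_rot":[0,0,0],"jaw":1}]'

```text
time_s: 18.05
tool_pos: [527.1, -7.4, 131.7]
ee_rot: [0.002, -0.085, 0.996, -0.0]
wrist_force: [-2.3, 0.4, 13.0]
opening: 23.3
grasp_force: 73.1
```

Emit:
move_arm --series '[{"linear":[0,-5,0.07],"delta_rot":[0,0,0],"jaw":1},{"linear":[0,-5,0.07],"delta_rot":[0,0,0],"jaw":1},{"linear":[0,-5,0.07],"delta_rot":[0,0,0],"jaw":1},{"linear":[0,-5,0.07],"delta_rot":[0,0,0],"jaw":1},{"linear":[0,-5,0.07],"delta_rot":[0,0,0],"jaw":1}]'

```text
time_s: 18.55
tool_pos: [531.4, -32.1, 131.3]
ee_rot: [0.002, -0.085, 0.996, -0.0]
wrist_force: [-2.7, 1.3, 12.0]
opening: 23.2
grasp_force: 73.1
```

Emit:
move_arm --series '[{"linear":[0,-5,0.07],"delta_rot":[0,0,0],"jaw":1},{"linear":[0,-5,0.07],"delta_rot":[0,0,0],"jaw":1},{"linear":[0,-5,0.07],"delta_rot":[0,0,0],"jaw":1},{"linear":[0,-5,0.07],"delta_rot":[0,0,0],"jaw":1},{"linear":[0,-5,0.07],"delta_rot":[0,0,0],"jaw":1}]'

```text
time_s: 19.05
tool_pos: [535.7, -56.9, 131.0]
ee_rot: [0.002, -0.085, 0.996, -0.0]
wrist_force: [-2.2, 0.6, 11.6]
opening: 22.9
grasp_force: 73.0
```

Emit:
move_arm --series '[{"linear":[0,-5,0.07],"delta_rot":[0,0,0],"jaw":1},{"linear":[0,-5,0.07],"delta_rot":[0,0,0],"jaw":1},{"linear":[0,-5,0.07],"delta_rot":[0,0,0],"jaw":1},{"linear":[0,-4,0.07],"delta_rot":[0,0,0],"jaw":1},{"linear":[0,0,0],"delta_rot":[0,0,0],"jaw":1}]'

```text
time_s: 19.55
tool_pos: [539.0, -76.3, 130.7]
ee_rot: [0.002, -0.084, 0.996, -0.001]
wrist_force: [-1.3, -1.3, 11.4]
opening: 23.5
grasp_force: 73.0
```

```bash
python3 - <<'E'
from h import *
x,R,s=pose();print(x,s["wrist_force"],s["time_s"],x@[.9856,.1692,0],x@[-.1692,.9856,0]+77.8)
E
```

```text
[539.04284065 -76.33785864 130.71877291] [-1.25104659 -1.25349251 11.42463541] 19.55 518.3642580654042 -88.64464211073029
```

Emit:
move_arm --series '[{"linear":[0,0,-5],"delta_rot":[0,0,0],"jaw":1},{"linear":[0,0,-20],"delta_rot":[0,0,0],"jaw":1},{"linear":[0,0,-40],"delta_rot":[0,0,0],"jaw":1},{"linear":[0,0,-15],"delta_rot":[0,0,0],"jaw":1},{"linear":[0,0,0],"delta_rot":[0,0,0],"jaw":1}]'

```text
time_s: 20.05
tool_pos: [538.9, -75.5, 210.5]
ee_rot: [0.002, -0.085, 0.996, -0.0]
wrist_force: [0.1, -0.7, -3.2]
opening: 23.3
grasp_force: 71.3
```

```bash
python3 - <<'E'
from h import *
m=bot.camera_model("wrist");im=bot.snapshot("wrist")
cv2.imwrite("pics/w4.png",im[:,:,::-1]);np.save("w4.npy",m,allow_pickle=True)
# compare roller in grip: plate (pinkish) edges and handle edges in w2,w3,w4
for n in("w2","w3","w4"):
    g=cv2.imread(f"pics/{n}.png").sum(2).astype(int);h=cv2.cvtColor(cv2.imread(f"pics/{n}.png"),cv2.COLOR_BGR2HSV)
    o=(h[...,0]<25)&(h[...,1]>130)&(h[...,2]>60)
    ys,xs=np.where(o[220:375,240:325]);print(n,"orange",xs.min()+240,xs.max()+240,ys.min()+220,ys.max()+220,xs.mean()+240,ys.mean()+220)
delta([527,288.1,205],1.42)
E
```

```text
w2 orange 247 315 224 369 281.3200380997738 302.14727943802836
w3 orange 246 315 224 369 280.19420045722535 303.72626639393576
w4 orange 246 315 224 368 280.0902522654911 303.8172912074455
pos [537.652 -75.315 208.646] yaw_y 1.7400947263823863 t 20.1 | shift [-50.727 360.016   3.603] then rot [-0.     0.002  0.32 ] F [-0.509 -0.712 -4.688] q [-0.139  0.306 -0.163  1.101  0.    -0.309]
```

View pics/w4.png

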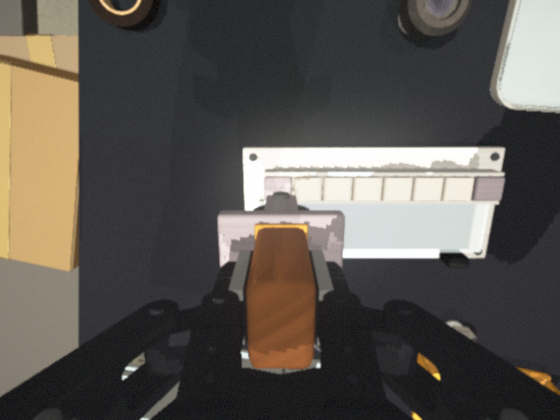

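The view shows the six links from (295,188) to (473,188) level with the land at (488,188). The roller sits unchanged in the grip, so I'm carrying it back to the stand.

Emit:
move_arm --series '[{"linear":[-4,30,0],"delta_rot":[0,0,0],"jaw":1},{"linear":[-6,42,0],"delta_rot":[0,0,0],"jaw":1},{"linear":[-6,42,0],"delta_rot":[0,0,0],"jaw":1},{"linear":[-6,42,0],"delta_rot":[0,0,0],"jaw":1},{"linear":[-6,42,0],"delta_rot":[0,0,0],"jaw":1}]'

```text
time_s: 20.6
tool_pos: [529.7, 125.8, 205.9]
ee_rot: [-0.002, -0.084, 0.996, -0.0]
wrist_force: [0.6, 0.1, -2.8]
opening: 23.4
grasp_force: 71.0
```

Emit:
move_arm --series '[{"linear":[-6,42,0],"delta_rot":[0,0,0],"jaw":1},{"linear":[-6,42,0],"delta_rot":[0,0,0],"jaw":1},{"linear":[-6,42,0],"delta_rot":[0,0,0],"jaw":1},{"linear":[-5,36,0],"delta_rot":[0,0,0.1],"jaw":1},{"linear":[0,0,0],"delta_rot":[0,0,0.11],"jaw":1}]'

```text
time_s: 21.1
tool_pos: [525.4, 292.6, 205.4]
ee_rot: [-0.002, 0.02, 1.0, 0.0]
wrist_force: [-0.9, -1.7, -4.3]
opening: 23.4
grasp_force: 71.3
```

Emit:
move_arm --series '[{"linear":[0,0,0],"delta_rot":[0,0,0.11],"jaw":1},{"linear":[0,0,0],"delta_rot":[0,0,0],"jaw":1},{"linear":[0,0,0],"delta_rot":[0,0,0],"jaw":1},{"linear":[0,0,0],"delta_rot":[0,0,0],"jaw":1}]'

```text
time_s: 21.5
tool_pos: [526.3, 287.6, 207.5]
ee_rot: [-0.001, 0.075, 0.997, -0.0]
wrist_force: [0.4, -0.2, -3.1]
opening: 23.1
grasp_force: 71.3
```

```bash
python3 - <<'E'
from h import *
delta([527,288.1,140],1.42)
E
```

```text
pos [526.335 287.585 207.458] yaw_y 1.421028791734367 t 21.5 | shift [-0.675  0.677 67.456] then rot [-0.001 -0.001  0.001] F [ 0.448 -0.244 -3.114] q [ 0.5    0.405 -0.014  1.153  0.     0.65 ]
```

Emit:
move_arm --series '[{"linear":[-0.6,0.6,20],"delta_rot":[0,0,0],"jaw":1},{"linear":[0,0,30],"delta_rot":[0,0,0],"jaw":1},{"linear":[0,0,15],"delta_rot":[0,0,0],"jaw":1},{"linear":[0,0,0],"delta_rot":[0,0,0],"jaw":1},{"linear":[0,0,0],"delta_rot":[0,0,0],"jaw":1}]'

```text
time_s: 22.0
tool_pos: [527.5, 288.3, 143.6]
ee_rot: [-0.0, 0.075, 0.997, -0.0]
wrist_force: [1.4, 0.5, -3.7]
opening: 23.3
grasp_force: 71.1
```

```bash
python3 - <<'E'
from h import *
delta([527,288.1,86.5],1.42)
E
```

```text
pos [527.529 288.321 143.594] yaw_y 1.4200361808642121 t 22.0 | shift [ 0.478 -0.289 57.094] then rot [-0. -0.  0.] F [ 1.441  0.536 -3.659] q [ 0.5    0.444 -0.125  1.003 -0.     0.651]
```

Emit:
move_arm --series '[{"linear":[0.3,-0.2,10],"delta_rot":[0,0,0],"jaw":1},{"linear":[0,0,12],"delta_rot":[0,0,0],"jaw":1},{"linear":[0,0,8],"delta_rot":[0,0,0],"jaw":1},{"linear":[0,0,0],"delta_rot":[0,0,0],"jaw":1}]'

```text
time_s: 22.4
tool_pos: [525.8, 287.8, 111.7]
ee_rot: [-0.001, 0.075, 0.997, -0.001]
wrist_force: [-1.1, 0.2, -3.1]
opening: 23.4
grasp_force: 71.3
```

Emit:
move_arm --series '[{"linear":[0,0,8],"delta_rot":[0,0,0],"jaw":1},{"linear":[0,0,8],"delta_rot":[0,0,0],"jaw":1},{"linear":[0,0,5],"delta_rot":[0,0,0],"jaw":1},{"linear":[0,0,0],"delta_rot":[0,0,0],"jaw":1}]'

```text
time_s: 22.8
tool_pos: [526.4, 288.1, 91.3]
ee_rot: [-0.001, 0.075, 0.997, -0.001]
wrist_force: [0.0, 0.8, -3.3]
opening: 23.3
grasp_force: 71.4
```

Emit:
move_arm --series '[{"linear":[0,0,3],"delta_rot":[0,0,0],"jaw":1},{"linear":[0,0,1.5],"delta_rot":[0,0,0],"jaw":1},{"linear":[0,0,0],"delta_rot":[0,0,0],"jaw":1},{"linear":[0,0,0],"delta_rot":[0,0,0],"jaw":1}]'

```text
time_s: 23.2
tool_pos: [527.2, 288.5, 88.1]
ee_rot: [0.0, 0.075, 0.997, 0.0]
wrist_force: [0.0, -0.3, -2.8]
opening: 23.4
grasp_force: 71.4
```

Entering freely. Lowering to seat.

Emit:
move_arm --series '[{"linear":[0,0,1],"delta_rot":[0,0,0],"jaw":1},{"linear":[0,0,1],"delta_rot":[0,0,0],"jaw":1},{"linear":[0,0,0],"delta_rot":[0,0,0],"jaw":1}]'

```text
time_s: 23.5
tool_pos: [527.0, 288.4, 85.8]
ee_rot: [-0.0, 0.075, 0.997, -0.0]
wrist_force: [-0.2, -0.3, -3.9]
opening: 23.3
grasp_force: 71.4
```

Emit:
move_arm --series '[{"linear":[0,0,0.7],"delta_rot":[0,0,0],"jaw":1},{"linear":[0,0,0],"delta_rot":[0,0,0],"jaw":1},{"linear":[0,0,0],"delta_rot":[0,0,0],"jaw":1}]'

```text
time_s: 23.8
tool_pos: [527.1, 288.5, 85.4]
ee_rot: [0.0, 0.075, 0.997, 0.0]
wrist_force: [-0.4, -0.3, -0.9]
opening: 23.3
grasp_force: 71.4
```

Touching at 85.4, as at the grasp. One small press more, then open and retreat.

Emit:
move_arm --series '[{"linear":[0,0,0.5],"delta_rot":[0,0,0],"jaw":1},{"linear":[0,0,0],"delta_rot":[0,0,0],"jaw":0.65},{"linear":[0,0,0],"delta_rot":[0,0,0],"jaw":0.5},{"linear":[0,0,0],"delta_rot":[0,0,0],"jaw":0.3},{"linear":[0,0,0],"delta_rot":[0,0,0],"jaw":0.2}]'

```text
time_s: 24.3
tool_pos: [527.3, 288.6, 84.8]
ee_rot: [0.0, 0.075, 0.997, 0.0]
wrist_force: [-0.5, 0.3, -0.1]
opening: 68.1
grasp_force: 0.0
```

Emit:
move_arm --series '[{"linear":[0,0,0],"delta_rot":[0,0,0],"jaw":0.2},{"linear":[0,0,-10],"delta_rot":[0,0,0],"jaw":0.2},{"linear":[0,0,-25],"delta_rot":[0,0,0],"jaw":0.2},{"linear":[0,0,-40],"delta_rot":[0,0,0],"jaw":0.2},{"linear":[0,0,-40],"delta_rot":[0,0,0],"jaw":0.2}]'

```text
time_s: 24.8
tool_pos: [526.6, 288.2, 201.2]
ee_rot: [-0.0, 0.075, 0.997, -0.0]
wrist_force: [-0.6, 0.9, -0.0]
opening: 68.5
grasp_force: 0.0
```

Emit:
move_arm --series '[{"linear":[10,0,-20],"delta_rot":[0,0,0],"jaw":0.2},{"linear":[10,0,0],"delta_rot":[0,0,0],"jaw":0.2},{"linear":[0,0,0],"delta_rot":[0,0,0],"jaw":0.2},{"linear":[0,0,0],"delta_rot":[0,0,0],"jaw":0.2}]'

```text
time_s: 25.2
tool_pos: [506.4, 291.1, 218.5]
ee_rot: [-0.001, 0.075, 0.997, -0.001]
wrist_force: [-0.2, 0.0, -0.6]
opening: 68.4
grasp_force: 0.0
```

```bash
python3 - <<'E'
from h import *
a=bot.snapshot("wrist");b=bot.snapshot("side")
c=cv2.resize(b[150:290,215:385],None,fx=2.3,fy=2.3,interpolation=cv2.INTER_CUBIC)
o=np.zeros((420,800,3),np.uint8);w=a[:,80:480];o[:,:400]=w;o[:c.shape[0],400:400+min(400,c.shape[1])]=c[:,:400]
cv2.imwrite("pics/end.png",o[:,:,::-1]);print(bot.read_state()["time_s"])
E
```

```text
25.3
```

View pics/end.png

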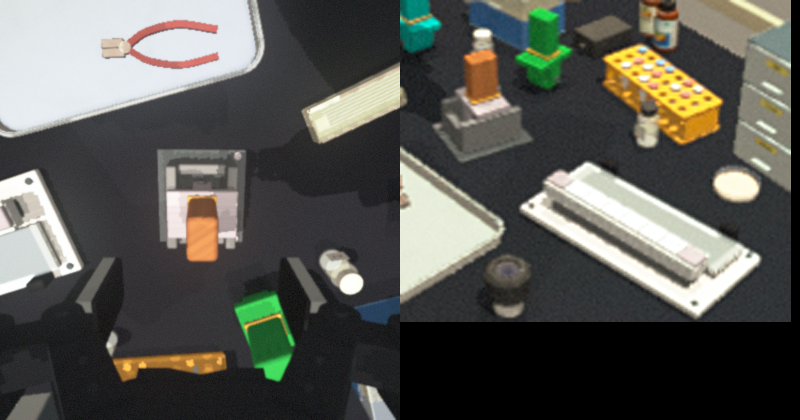

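The roller is upright in its stand, at (202,230) on the left and (481,85) on the right. The links are level with the lands along (560,180) to (690,255), and the bystanders have not moved.

```bash
python3 -c "
from cell import bot
print(bot.sign_off())"
```

```text
the job is handed in; nothing more can be done
None
```

I rolled all six links in two passes at about 14–16 N, and by force and camera they sit flush with the lands; the roller is back upright in its stand, nothing else moved, and I handed the job in at about 25 s.

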